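# Lock the phone clamp with its quick-release pin

### The arm

A 6-joint arm with a two-finger parallel gripper is mounted at the origin on a cart in front of the work surface, level with it; the furniture and walls round the work are solid. World frame = base frame: x ahead of the robot, y to its left, z up, the work surface at z = 0. Lengths are in mm, angles in degrees, forces in N, time in s.
With the tool pointing down it reaches from about 300 to 850 mm from the base axis. Payload 4.2 kg.
Tool frame: the origin (TCP) lies at the very end of the fingers, on their centre line; the grasp point (between the pads) lies 19 mm behind it; z points along the fingers, y is the line along which they close (so a half turn about z gives the same grasp; the last joint's range is limited). The gripper opens to 91 mm and grips with 3 to 60 N. Pads are 32 mm wide; open, the fingers measure 118 mm over their backs; the gripper's body (76 mm by 178 mm) begins 60 mm behind the grasp point.
Start: joints at [-72.422, 18.312, 89.639, -0, 72.044, -1.146], TCP at [184.587, -544.583, 213.976] pointing down, gripper open.
Joint ranges: [-177.97, 177.97], [-48.28, 115.42], [12.27, 149.76], [-77.06, 257.06], [2.81, 150.46], [-146.56, 146.56]. Speed limits (degrees/s): [147.25, 147.25, 180, 180, 180, 180].

### API

Orientations are given as [roll, pitch, yaw] about the fixed x, y, z axes, in that order (R = Rz(yaw) Ry(pitch) Rx(roll)).
In Python, from workcell import env, eyes gives the robot as it stands.
- The arm moves only by the tool send_rows, never from a script. Its argument "targets" is text: rows parted by semicolons, each of 7 numbers parted by spaces: the shift along the tool's x, y, z in m, then the turn, a rotation vector about the tool's x, y, z in degrees, then the opening in per cent of the stroke, from 0 (shut) to 100 (fully open). A call has 1 to 12 rows; each row is the pose to reach, as a shift and turn from the pose commanded when the call began, along the tool's axes at that moment; what a row does not reach only later rows make up. A row lasts 1/12 s, in which the tool goes at most 41.7 mm and 7.16 degrees, less where a joint would pass 70% of its speed; a pose out of reach is approached as far as the arm can. A call with a gripper value outside its range is refused whole. The fingers move at their own pace and stop on an object; "grip_force" is the grip in N (left out, the last holds). Time passes only in rows, so rows that repeat a pose let the fingers close. It gives the time, the measured TCP pose, the force, the opening and the grip force at its end, in the units of the state.
- env.state(): the state, without advancing time (a new reading comes with each control period).
- eyes.grab_frame(name): name is "side" or "top" or "wrist"; returns a dict with "image" (420x560x3 uint8, blue, green, red), "fovy" (degrees; the focal length in pixels is half the picture's height over the tangent of half this angle, whatever the lens; pixels are square), "cx", "cy" (the principal point, pixels), "eye" and "attitude" of the camera in the world. Camera axes: x right, y up, looking along -z (the intrinsics and any distortion apply to the point x, -y, -z); pixel columns grow to the right and rows downward; lengths in mm; the calibration is good to about 2 mm. The wrist camera is an equidistant fisheye: a pixel r from the principal point sees the ray r / f radians off the axis. A picture is of the moment at which its call begins. There is no depth.
- env.job_done(): hands the job in; it is judged then, once.
The state is a dict: "time_s": time; "qpos": joint angles; "qvel": joint speeds; "effort": joint torques, N m; "ee_pos": TCP position; "ee_rot": TCP orientation; "force": force on the tool from outside, world axes, zero at the start; "torque": the same for the moment, N m; "gripper_width": finger opening in mm; "gripper_force": force on a finger pad.
Only numpy, scipy, OpenCV 4.12 (cv2) and the standard library are available. Lean on these libraries where they do the work, as an engineer would, in place of code of your own. Each camera call takes 0.05 s, during which the arm holds its last target. There are 200 camera calls.

### The job

The swing arm of the phone clamp is shut, with its hole in line with the holes of the fork. Take the red-buttoned quick-release pin out of its block, squeezing its two thumb buttons in, and keep them squeezed while you push it straight down through the red-ringed hole until its flange sits on the fork; then let go so that the buttons spring out and the pin locks. Leave the blue-buttoned pin, which is too short, in its block.

Things in the scene. Friction and masses are not known exactly. Their poses are not given: they have to be found in the camera images.
- red_pin: Pin with RED buttons, 0.13 kg, upright in a grey block 58 mm high; lifts straight up. Origin: centre of underside of its 40 mm flange (5 thick), z up the pin. Black head 30 (x) x 26 (y), to z 49 mm. Buttons on its +y and -y faces, 24 wide, z 13 to 45: grip across them (along y) at z 29. Below: 19 mm pilot to z -7, tapering to a 13 mm shank by z -12; tapered nose, tip 6 mm wide at z -46.
- red_pin_button (a joint): Travel of the red pin's two buttons, which move together (m): 0 = sprung out, 42 mm across both; 0.005 = fully in, 32 mm across. 3 N a side presses them; grip with 10 to 30 N. They draw in two brass locking pieces low on the shank (z -30 to -38 mm): 32 mm across along the pin's x when out, too wide for the hole; flush with the shank when in.
- clamp_hole (a point): Centre of the red-ringed hole's mouth, on the level top of the fixed clamp's fork (52 x 78 mm), 62 mm above the bench; z up. Round vertical hole, 22 mm wide in the fork's upper plate, 24 mm in the arm and lower plate, 26 mm deep in all, 28 mm free space below. Pushed home, the pin's origin lies here; any turn about the vertical will do. A black phone lies under the clamp's arm.
- blue_pin: A like pin with BLUE buttons and a 16 mm shorter shank, upright in a like block (60 x 56 mm, 58 mm high), 10 cm or more from the red one; not to be used. Origin as for the red pin.
Things that resemble listed ones, but are neither listed nor needed, are in the scene too. What is shaped like the red_pin but orange is not meant.

How it is judged:
By the outcome, as a careful person would: the job done as asked, in the order asked, and still so for the second after the job is handed in, with the robot touching nothing.
It also fails if it takes over 45 s, if anything falls off the work surface, if the arm or the gripper's body presses on something with over 40 N, if the wrist force passes 120 N, or if a joint passes its speed limit or range.

## Working session

There is one attempt and no reset: what is moved stays moved. The work goes in short steps, Python scripts to look and compute and a tool call to move; the robot and the scene stay as the last step left them, time stands still between calls to the robot, and variables do not carry over. Pictures are saved under pics/ and viewed, at most 10 in all, crops included, and the job is handed in when it is done.

Besides the shell and the picture viewer there is one more tool, called after "Call:" by a JSON object that holds its "fn" and its "kwargs", one argument or row to a line. send_rows: Moves the arm, as the interface text tells. Its arguments: {"type":"object","properties":{"targets":{"type":"string"},"grip_force":{"type":"number"}},"required":["targets"]}

```bash
mkdir -p pics; cat > h.py <<'E'
import numpy as np, cv2, json
from workcell import env, eyes
def grab(n,f):
    g=eyes.grab_frame(n); cv2.imwrite('pics/'+f+'.png',g['image'])
    np.save('pics/'+f+'.npy',np.array({k:v for k,v in g.items() if k!='image'},dtype=object)); return g
def load(f): return np.load('pics/'+f+'.npy',allow_pickle=True).item()
E
python3 - <<'E'
from h import *
for n in ('top','side','wrist'):
    g=grab(n,n+'0'); print({k:v for k,v in g.items() if k!='image'})
print(env.state())
a=[cv2.imread(f'pics/{n}0.png') for n in('top','side')]
E
```

```text
{'fovy': 53.21303479776694, 'cx': 276.69157855182357, 'cy': 206.51719590020443, 'eye': array([378.77317432,  59.74104033, 928.22387245]), 'attitude': array([  8.15359595,   0.28174984, -90.51008222])}
{'fovy': 46.894663464907595, 'cx': 279.570780806094, 'cy': 209.34723173898428, 'eye': array([377.85273272, 756.84016617, 600.08486132]), 'attitude': array([ 5.37548599e+01,  3.92649005e-02, -1.71433412e+02])}
{'fovy': 65.70646984690485, 'cx': 280.02759450927545, 'cy': 200.96722113357941, 'eye': array([ 257.96261599, -519.289109  ,  383.57018902]), 'attitude': array([-15.85152693,   0.08367328, -71.34732991])}
{'time_s': 0.15, 'qpos': array([-7.24233408e+01,  1.83415308e+01,  8.96905928e+01, -1.34930484e-03,
        7.20434167e+01, -1.14727253e+00]), 'qvel': array([-0.06752037, -0.09270285, -0.19797823,  0.05513771, -0.01569202,
       -0.05046062]), 'effort': array([ 3.82965636e-04, -4.12772512e+01, -2.32154363e+01,  7.28453323e-02,
        4.34759958e-02, -9.52151458e-05]), 'ee_pos': array([ 184.44525417, -544.21110764,  213.32877544]), 'ee_rot': array([-1.79924449e+02, -2.29718548e-04,  1.87243484e+01]), 'force': array([0.14007084, 0.09521329, 1.27251022]), 'torque': array([ 0.03021109,  0.02469599, -0.00125703]), 'gripper_force': 0.0, 'gripper_width': 90.88983497435652}
```

View pics/top0.png

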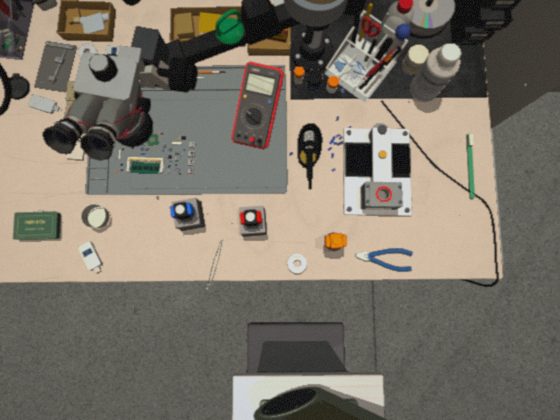

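View pics/side0.png

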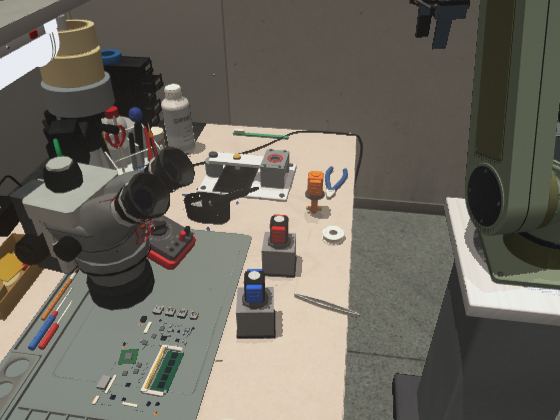

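The top picture shows the red pin head at about (251,217), the hole ring at (384,194), the blue pin at (181,210), and the orange decoy at (335,241). In the side picture, red is at (280,228), the hole at (275,158). I'll enlarge crops of all four.

```bash
python3 - <<'E'
from h import *
t=cv2.imread('pics/top0.png');s=cv2.imread('pics/side0.png')
def c(i,x,y,w=50,h=37): return cv2.resize(i[y:y+h,x:x+w],(400,296),interpolation=cv2.INTER_CUBIC)
cv2.imwrite('pics/c0.png',np.vstack([np.hstack([c(t,228,200),c(t,360,176)]),np.hstack([c(s,255,210,),c(s,250,140)])]))
E
```

```text
(no output)
```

View pics/c0.png

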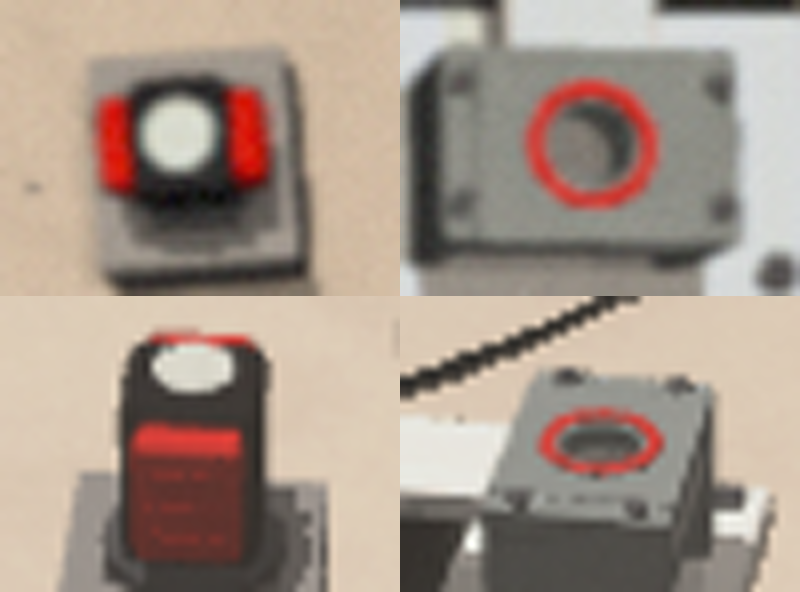

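```bash
cat >> h.py <<'E'
from scipy.spatial.transform import Rotation as Ro
def ray(c,u,v,fish=False):
    f=210/np.tan(np.radians(c['fovy']/2)); x=(u-c['cx']);y=(v-c['cy'])
    if fish:
        r=np.hypot(x,y);d=np.array([x/r*np.sin(r/f),-y/r*np.sin(r/f),-np.cos(r/f)])
    else: d=np.array([x/f,-y/f,-1.])
    return Ro.from_euler('xyz',c['attitude'],degrees=True).apply(d)
def atz(c,u,v,z,fish=False):
    d=ray(c,u,v,fish);return c['eye']+d*(z-c['eye'][2])/d[2]
def proj(c,p):
    f=210/np.tan(np.radians(c['fovy']/2));q=Ro.from_euler('xyz',c['attitude'],degrees=True).inv().apply(np.array(p)-c['eye'])
    return c['cx']-f*q[0]/q[2], c['cy']+f*q[1]/q[2]
def fishproj(c,p):
    f=210/np.tan(np.radians(c['fovy']/2));q=Ro.from_euler('xyz',c['attitude'],degrees=True).inv().apply(np.array(p)-c['eye'])
    h=np.hypot(q[0],q[1]);t=np.arctan2(h,-q[2]);return c['cx']+f*t*q[0]/h,c['cy']-f*t*q[1]/h
E
python3 - <<'E'
from h import *
T=load('top0');S=load('side0')
o=-.5
print('red',atz(T,250.25+o,216.6+o,107),atz(S,279.1+o,219+o,107))
print('hole',atz(T,384+o,194.1+o,62),atz(S,275.25+o,158.25+o,62))
p=lambda x,y,z:atz(T,228+x/8+o,200+y/8+o,z)
d=p(250,138,101)-p(115,145,101);print('btn yaw',np.degrees(np.arctan2(d[1],d[0])))
d=p(290,48,58)-p(88,62,58);print('blk',np.degrees(np.arctan2(d[1],d[0])))
d=p(305,262,58)-p(103,278,58);print('blk',np.degrees(np.arctan2(d[1],d[0])))
print('orange',atz(T,335,241,80)); print('blue',atz(T,181,210,107))
E
```

```text
red [477.87841723 116.05652851 107.        ] [476.11696446 117.73742031 107.        ]
hole [ 528.09010287 -160.98498443   62.        ] [ 526.6277842 -157.1294419   62.       ]
btn yaw -87.55502985964674
blk -86.54398739139228
blk -85.99695127526405
orange [428.88608681 -54.24925841  80.        ]
blue [491.32462015 252.13700389 107.        ]
```

```bash
cat > mv.py <<'E'
# usage: mv.py px py pz yaw  gx gy gz gyaw : tool-frame shift and turn (tool pointing down)
import sys; from scipy.spatial.transform import Rotation as R; import numpy as np
a=list(map(float,sys.argv[1:])); A=R.from_euler('xyz',[180,0,a[3]],degrees=True);B=R.from_euler('xyz',[180,0,a[7]],degrees=True)
print(np.round(A.inv().apply(np.array(a[4:7])-a[:3])/1000,4),np.round((A.inv()*B).as_rotvec(degrees=True),2))
E
python3 mv.py 184.587 -544.583 213.976 18.724 477 117 200 3.5
```

```text
[ 0.4893 -0.5327  0.014 ] [ 0.   -0.   15.22]
```

Call:
{"fn": "send_rows", "kwargs": {
  "targets": "0.0367 -0.04 0 0 0 1 100;0.0734 -0.08 0 0 0 2 100;0.1101 -0.12 0 0 0 3 100;0.1468 -0.16 0 0 0 4 100;0.1835 -0.2 0 0 0 5 100;0.2202 -0.24 0 0 0 6 100;0.2447 -0.2664 0.007 0 0 7.61 100;0.2447 -0.2664 0.007 0 0 7.61 100;0.2447 -0.2664 0.007 0 0 7.61 100;0.2447 -0.2664 0.007 0 0 7.61 100;0.2447 -0.2664 0.007 0 0 7.61 100;0.2447 -0.2664 0.007 0 0 7.61 100"
}}

```text
time_s: 1.15
ee_pos: [330.8, -214.2, 207.0]
ee_rot: [180.0, 0.0, 11.1]
force: [-0.2, 1.0, 0.5]
gripper_width: 91.1
gripper_force: 0.0
```

```bash
python3 mv.py 330.8 -213.9 207 11.11 477 117 200 3.5
```

```text
[ 0.2072 -0.2965  0.007 ] [ 0.   -0.    7.61]
```

Call:
{"fn": "send_rows", "kwargs": {
  "targets": "0.1036 -0.1482 0.004 0 0 3.8 100;0.1036 -0.1482 0.004 0 0 3.8 100;0.1036 -0.1482 0.004 0 0 3.8 100;0.1036 -0.1482 0.004 0 0 3.8 100;0.1036 -0.1482 0.004 0 0 3.8 100;0.2072 -0.2965 0.007 0 0 7.61 100;0.2072 -0.2965 0.007 0 0 7.61 100;0.2072 -0.2965 0.007 0 0 7.61 100;0.2072 -0.2965 0.007 0 0 7.61 100;0.2072 -0.2965 0.007 0 0 7.61 100;0.2072 -0.2965 0.007 0 0 7.61 100;0.2072 -0.2965 0.007 0 0 7.61 100"
}}

```text
time_s: 2.15
ee_pos: [477.2, 115.9, 199.4]
ee_rot: [179.9, 0.1, 3.5]
force: [-0.6, 0.1, -0.4]
gripper_width: 91.1
gripper_force: 0.0
```

```bash
python3 - <<'E'
from h import *
g=grab('wrist','w1'); print(g['eye'],g['attitude'],env.state()['ee_pos'],env.state()['ee_rot'])
cv2.imwrite('pics/w1b.png',cv2.resize(g['image'],(800,600),interpolation=cv2.INTER_CUBIC))
E
```

```text
[554.79352489 121.17336767 369.61729967] [-1.59390464e+01 -7.76764246e-02 -8.65857726e+01] [476.7403537  115.38472807 199.52404153] [1.79928364e+02 8.32884428e-02 3.42175163e+00]
```

View pics/w1b.png

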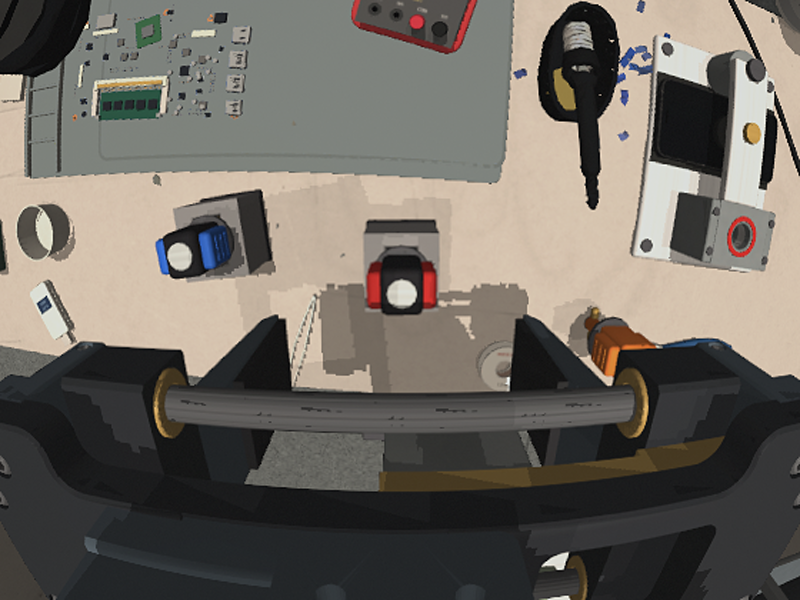

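The wrist view shows the red pin's white cap at (401,294) of 800x600, well aligned, and the ring centre at (741,237).

```bash
python3 - <<'E'
from h import *
c=load('w1');k=.7;o=-.5
print('red',atz(c,401*k+o,294*k+o,107,True),'hole',atz(c,741*k+o,237*k+o,62,True))
d=atz(c,432*k+o,285*k+o,103,True)-atz(c,373*k+o,286*k+o,103,True);print(np.degrees(np.arctan2(d[1],d[0])))
print(fishproj(c,env.state()['ee_pos']))
E
python3 mv.py 477 117 200 3.5 477 116.5 68 3.5
```

```text
red [476.16195943 115.97991349 107.        ] hole [ 526.84279595 -160.22796099   62.        ]
-85.59836612504358
(np.float64(281.59573717677574), np.float64(250.72995344960574))
[-0.      0.0005  0.132 ] [0. 0. 0.]
```

Call:
{"fn": "send_rows", "kwargs": {
  "targets": "0 0.0005 0.02 0 0 0 100;0 0.0005 0.05 0 0 0 100;0 0.0005 0.08 0 0 0 100;0 0.0005 0.105 0 0 0 100;0 0.0005 0.12 0 0 0 100;0 0.0005 0.131 0 0 0 100;0 0.0005 0.131 0 0 0 100;0 0.0005 0.131 0 0 0 45;0 0.0005 0.131 0 0 0 45;0 0.0005 0.131 0 0 0 45;0 0.0005 0.131 0 0 0 45",
  "grip_force": 20
}}

```text
time_s: 3.12
ee_pos: [477.6, 116.4, 69.9]
ee_rot: [-180.0, -0.1, 3.5]
force: [0.6, -0.1, 0.1]
gripper_width: 67.3
gripper_force: 0.0
```

Call:
{"fn": "send_rows", "kwargs": {
  "targets": "0 0 0 0 0 0 20;0 0 0 0 0 0 20;0 0 0 0 0 0 20;0 0 0 0 0 0 20;0 0 0 0 0 0 20;0 0 0 0 0 0 20;0 0 0 0 0 0 20;0 0 0 0 0 0 20",
  "grip_force": 20
}}

```text
time_s: 3.78
ee_pos: [477.1, 116.6, 69.2]
ee_rot: [180.0, -0.0, 3.5]
force: [-0.5, -2.0, 4.9]
gripper_width: 31.1
gripper_force: 20.0
```

Buttons fully in (31 mm at 20 N). Lift.

Call:
{"fn": "send_rows", "kwargs": {
  "targets": "0 0 -0.005 0 0 0 20;0 0 -0.012 0 0 0 20;0 0 -0.02 0 0 0 20;0 0 -0.03 0 0 0 20;0 0 -0.042 0 0 0 20;0 0 -0.055 0 0 0 20;0 0 -0.07 0 0 0 20;0 0 -0.085 0 0 0 20;0 0 -0.1 0 0 0 20;0 0 -0.11 0 0 0 20;0 0 -0.11 0 0 0 20;0 0 -0.11 0 0 0 20"
}}

```text
time_s: 4.78
ee_pos: [477.1, 116.7, 179.4]
ee_rot: [-180.0, -0.1, 3.5]
force: [0.2, -0.4, -0.6]
gripper_width: 31.1
gripper_force: 20.0
```

```bash
python3 - <<'E'
from h import *
s=env.state();print(s['ee_pos'],s['ee_rot'],s['gripper_width'],s['force'])
g=grab('side','s2');w=grab('wrist','w2')
a=cv2.resize(g['image'][140:290,210:350],(400,428),interpolation=cv2.INTER_CUBIC)
b=cv2.resize(w['image'][150:300,210:350],(400,428),interpolation=cv2.INTER_CUBIC)
cv2.imwrite('pics/c2.png',np.hstack([a,b]))
E
python3 mv.py 476.7 116.5 179 3.5 527 -159.5 179 3.5
```

```text
[477.14823585 116.70406299 179.43551901] [-1.79990690e+02 -7.00688619e-02  3.50174532e+00] 31.09345631643866 [ 0.16401151 -0.37621427 -0.60309001]
[0.0334 0.2786 0.    ] [0. 0. 0.]
```

View pics/c2.png

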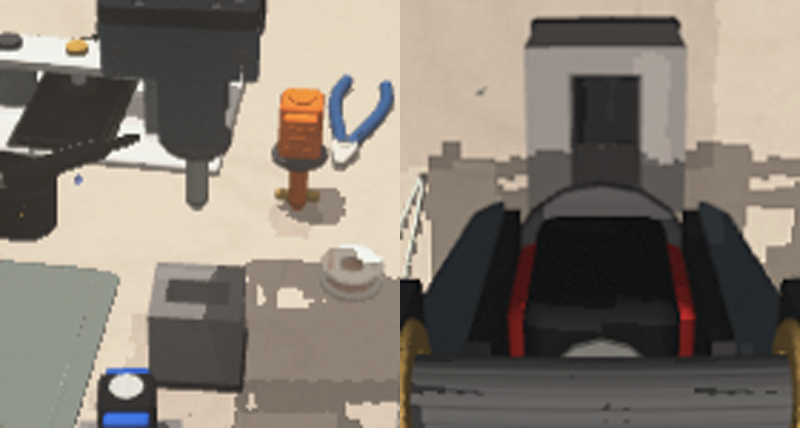

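The pin is held straight, its shank clear of the block and the brass pieces drawn in. Carry it over the hole.

Call:
{"fn": "send_rows", "kwargs": {
  "targets": "0.0033 0.0279 0 0 0 0 20;0.0067 0.0557 0 0 0 0 20;0.01 0.0836 0 0 0 0 20;0.0134 0.1114 0 0 0 0 20;0.0167 0.1393 0 0 0 0 20;0.02 0.1672 0 0 0 0 20;0.0234 0.195 0 0 0 0 20;0.0267 0.2229 0 0 0 0 20;0.0301 0.2507 0 0 0 0 20;0.0334 0.2786 0 0 0 0 20;0.0334 0.2786 0 0 0 0 20;0.0334 0.2786 0 0 0 0 20"
}}

```text
time_s: 5.88
ee_pos: [526.8, -160.3, 177.5]
ee_rot: [-179.9, 0.1, 3.4]
force: [0.6, 0.6, -1.9]
gripper_width: 30.9
gripper_force: 20.0
```

Call:
{"fn": "send_rows", "kwargs": {
  "targets": "0 0 0.02 0 0 0 20;0 0 0.04 0 0 0 20;0 0 0.05 0 0 0 20;0 0 0.05 0 0 0 20;0 0 0.05 0 0 0 20;0 0 0.05 0 0 0 20"
}}

```text
time_s: 6.38
ee_pos: [528.0, -159.1, 129.8]
ee_rot: [180.0, -0.1, 3.5]
force: [-0.2, 0.6, -0.5]
gripper_width: 31.1
gripper_force: 20.0
```

```bash
python3 - <<'E'
from h import *
s=env.state();print(s['ee_pos'],s['ee_rot'],s['gripper_width'],s['force'])
g=grab('side','s3');w=grab('wrist','w3')
a=cv2.resize(g['image'][125:181,245:301],(400,400),interpolation=cv2.INTER_CUBIC)
b=cv2.resize(w['image'][140:260,220:340],(400,400),interpolation=cv2.INTER_CUBIC)
cv2.imwrite('pics/c3.png',np.hstack([a,b]))
E
```

```text
[ 528.02600609 -159.09167602  129.80019076] [ 1.79969514e+02 -8.03970840e-02  3.54030204e+00] 31.11640800840882 [-0.24122787  0.56250751 -0.52316024]
```

View pics/c3.png

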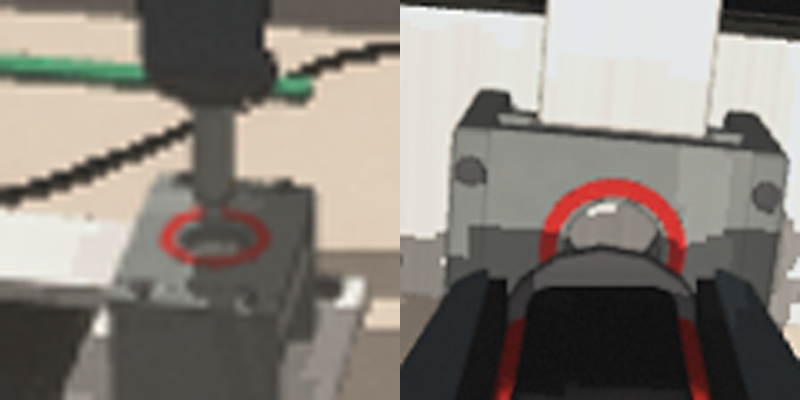

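```bash
python3 - <<'E'
from h import *
S=load('s3');W=load('w3');o=-.5
print('hole W',atz(W,220+212.5/3.333+o,140+250/3.333+o,62,True))
print('hole S',atz(S,245+215/7.143+o,125+237/7.143+o,62))
e=env.state()['ee_pos'];print(e)
for dz in(-57,-40,-25):
    u,v=proj(S,e+[0,0,dz]);print('S tip pred crop',(u-o-245)*7.143,(v-o-125)*7.143)
u,v=fishproj(W,e+[0,0,-6]);print('W flange pred',400+(u-o-220)*3.333,(v-o-140)*3.333)
u,v=fishproj(W,[e[0],e[1],62]);print('W hole pred',400+(u-o-220)*3.333,(v-o-140)*3.333)
u,v=proj(S,[e[0],e[1],62]);print('S hole pred',(u-o-245)*7.143,(v-o-125)*7.143)
E
```

```text
hole W [ 527.43949419 -161.48907128   62.        ]
hole S [ 527.00372861 -157.38432449   62.        ]
[ 528.14554127 -159.37289712  130.08967739]
S tip pred crop 212.09674331740075 202.02644202242843
S tip pred crop 211.69075764635795 153.01151903220952
S tip pred crop 211.3260269510983 108.97733700212497
W flange pred 604.4129515419423 354.36883090372294
W hole pred 603.5630489343143 246.5838706655215
S hole pred 212.35745889133764 233.50280853071507
```

The pin tip sits close above the ring (side: shank x 213, ring 215). The wrist view puts the ring about 2.5 mm toward -y and the side view disagrees slightly. I'll lower the tip to the mouth and look again.

Call:
{"fn": "send_rows", "kwargs": {
  "targets": "0.0005 0.0005 0.003 0 0 0 20;0.0005 0.001 0.007 0 0 0 20;0 0.001 0.011 0 0 0 20;-0.0005 0.001 0.014 0 0 0 20;-0.0005 0.001 0.014 0 0 0 20;-0.0005 0.001 0.014 0 0 0 20"
}}

```text
time_s: 6.98
ee_pos: [526.7, -160.4, 114.6]
ee_rot: [-180.0, 0.0, 3.5]
force: [0.1, 0.5, -1.3]
gripper_width: 31.2
gripper_force: 20.0
```

```bash
python3 - <<'E'
from h import *
s=env.state();print(s['ee_pos'],s['ee_rot'],s['gripper_width'],s['force'])
g=grab('side','s4');w=grab('wrist','w4');grab('top','t4')
a=cv2.resize(g['image'][135:175,255:295],(400,400),interpolation=cv2.INTER_CUBIC)
b=cv2.resize(w['image'][165:245,240:320],(400,400),interpolation=cv2.INTER_CUBIC)
cv2.imwrite('pics/c4.png',np.hstack([a,b]))
E
```

```text
[ 526.68618359 -160.39864871  114.58949976] [-1.79987221e+02  4.26266627e-02  3.49821529e+00] 31.234868408408687 [ 0.14784495  0.50436539 -1.27065249]
```

View pics/c4.png

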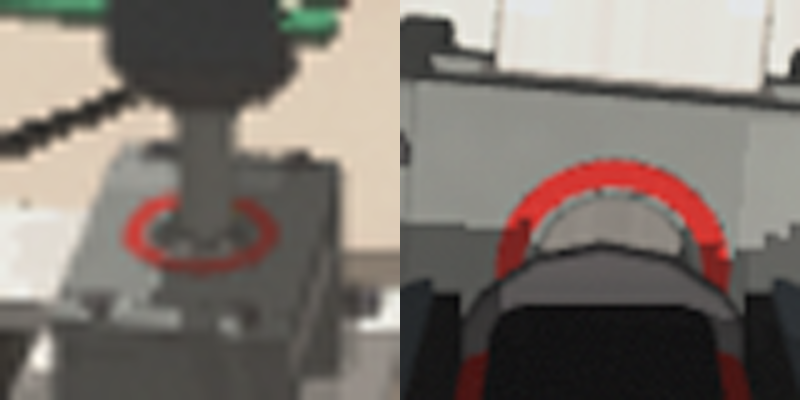

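The tip is inside the mouth. The ring is about 1.2 mm to +x (side: ring 200 vs shank 207) and about 1.7 mm to -y (wrist: 614 vs 602). Correct both and lower to just before the pilot.

Call:
{"fn": "send_rows", "kwargs": {
  "targets": "0.001 0.0014 0 0 0 0 20;0.001 0.0014 0.003 0 0 0 20;0.001 0.0014 0.007 0 0 0 20;0.001 0.0014 0.011 0 0 0 20;0.001 0.0014 0.015 0 0 0 20;0.001 0.0014 0.019 0 0 0 20;0.001 0.0014 0.023 0 0 0 20;0.001 0.0014 0.027 0 0 0 20;0.001 0.0014 0.027 0 0 0 20;0.001 0.0014 0.027 0 0 0 20"
}}

```text
time_s: 7.97
ee_pos: [527.9, -161.7, 87.6]
ee_rot: [-180.0, 0.0, 3.5]
force: [0.0, 0.5, -1.1]
gripper_width: 31.0
gripper_force: 20.0
```

Call:
{"fn": "send_rows", "kwargs": {
  "targets": "0 0 0.001 0 0 0 20;0 0 0.002 0 0 0 20;0 0 0.003 0 0 0 20;0 0 0.004 0 0 0 20;0 0 0.005 0 0 0 20;0 0 0.006 0 0 0 20;0 0 0.007 0 0 0 20;0 0 0.007 0 0 0 20"
}}

```text
time_s: 8.63
ee_pos: [527.9, -161.7, 80.7]
ee_rot: [-180.0, 0.0, 3.5]
force: [-0.4, 0.4, -0.9]
gripper_width: 31.2
gripper_force: 20.0
```

Call:
{"fn": "send_rows", "kwargs": {
  "targets": "0 0 0.001 0 0 0 20;0 0 0.002 0 0 0 20;0 0 0.003 0 0 0 20;0 0 0.004 0 0 0 20;0 0 0.004 0 0 0 20"
}}

```text
time_s: 9.05
ee_pos: [527.9, -161.7, 76.7]
ee_rot: [-180.0, 0.0, 3.5]
force: [-1.6, 0.4, -1.9]
gripper_width: 31.3
gripper_force: 20.0
```

Call:
{"fn": "send_rows", "kwargs": {
  "targets": "0 0 0.0008 0 0 0 20;0 0 0.0016 0 0 0 20;0 0 0.0024 0 0 0 20;0 0 0.003 0 0 0 20;0 0 0.003 0 0 0 20"
}}

```text
time_s: 9.47
ee_pos: [527.9, -161.7, 73.8]
ee_rot: [-180.0, 0.0, 3.5]
force: [-0.2, -0.5, -1.0]
gripper_width: 31.2
gripper_force: 20.0
```

Call:
{"fn": "send_rows", "kwargs": {
  "targets": "0 0 0.0004 0 0 0 20;0 0 0.0008 0 0 0 20;0 0 0.0012 0 0 0 20;0 0 0.0012 0 0 0 20"
}}

```text
time_s: 9.8
ee_pos: [528.1, -161.8, 73.2]
ee_rot: [180.0, -0.0, 3.5]
force: [-0.8, 0.3, 3.4]
gripper_width: 31.2
gripper_force: 20.0
```

Call:
{"fn": "send_rows", "kwargs": {
  "targets": "0 0 0.0005 0 0 0 20;0 0 0.001 0 0 0 20;0 0 0.001 0 0 0 20"
}}

```text
time_s: 10.05
ee_pos: [528.1, -161.8, 73.2]
ee_rot: [180.0, -0.0, 3.5]
force: [-3.1, 1.3, 10.6]
gripper_width: 31.4
gripper_force: 20.0
```

```bash
python3 - <<'E'
from h import *
s=env.state();print(s['ee_pos'],s['ee_rot'],s['gripper_width'],s['force'])
g=grab('side','s5')
cv2.imwrite('pics/c5.png',cv2.resize(g['image'][125:185,235:315],(800,600),interpolation=cv2.INTER_CUBIC))
E
```

```text
[ 528.11428929 -161.7831059    73.16358501] [ 1.79979521e+02 -4.09082874e-02  3.50524140e+00] 31.379602076703797 [-3.12006827  1.29021134 10.63850139]
```

View pics/c5.png

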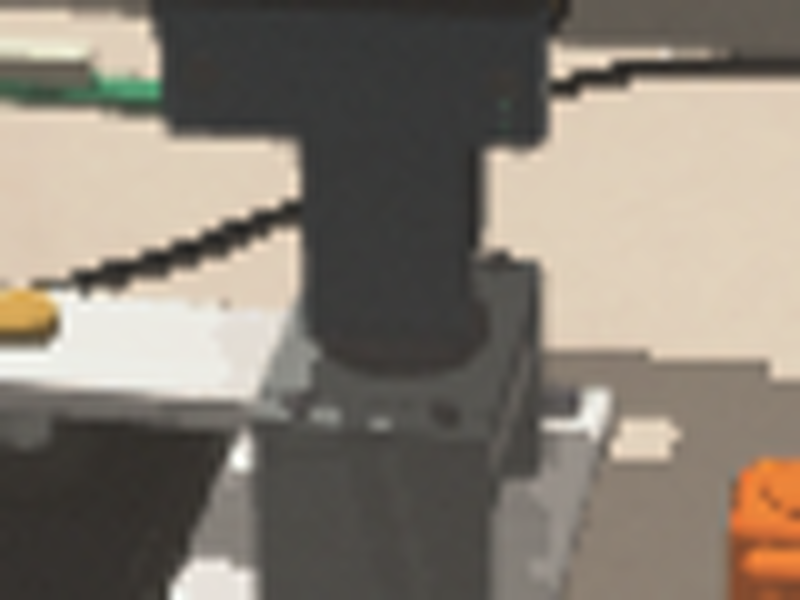

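The flange sits on the fork (TCP 73.2 less the 11.2 grip offset gives 62.0, with 10 N of contact). Let go and withdraw upward.

Call:
{"fn": "send_rows", "kwargs": {
  "targets": "0 0 0 0 0 0 60;0 0 0 0 0 0 80;0 0 0 0 0 0 80;0 0 0 0 0 0 80;0 0 0 0 0 0 80;0 0 0 0 0 0 80;0 0 0 0 0 0 80;0 0 0 0 0 0 80"
}}

```text
time_s: 10.77
ee_pos: [528.0, -161.8, 71.6]
ee_rot: [180.0, 0.0, 3.5]
force: [0.5, -0.3, 0.5]
gripper_width: 73.3
gripper_force: 0.0
```

Call:
{"fn": "send_rows", "kwargs": {
  "targets": "0 0 -0.005 0 0 0 80;0 0 -0.015 0 0 0 80;0 0 -0.03 0 0 0 80;0 0 -0.05 0 0 0 80;0 0 -0.075 0 0 0 80;0 0 -0.1 0 0 0 80;-0.03 0 -0.12 0 0 0 80;-0.06 0 -0.13 0 0 0 80;-0.09 0 -0.13 0 0 0 80;-0.12 0 -0.13 0 0 0 80;-0.12 0 -0.13 0 0 0 80;-0.12 0 -0.13 0 0 0 80"
}}

```text
time_s: 11.77
ee_pos: [407.6, -169.2, 203.1]
ee_rot: [179.9, -0.1, 3.4]
force: [0.9, 0.4, -0.7]
gripper_width: 72.8
gripper_force: 0.0
```

```bash
python3 - <<'E'
from h import *
s=env.state();print(s['ee_pos'],s['gripper_width'],s['force'])
g=grab('side','s6');w=grab('top','t6')
a=cv2.resize(g['image'][115:215,235:335],(400,400),interpolation=cv2.INTER_CUBIC)
b=cv2.resize(w['image'][150:250,330:430],(400,400),interpolation=cv2.INTER_CUBIC)
cv2.imwrite('pics/c6.png',np.hstack([a,b]))
E
```

```text
[ 407.56007312 -169.17740333  203.07461888] 72.76994994911212 [ 0.92638291  0.40259954 -0.70657896]
```

View pics/c6.png

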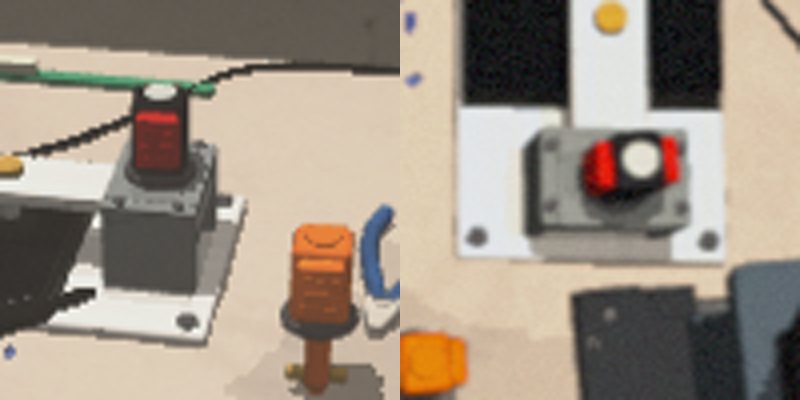

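The pin stands upright with its flange on the fork and both buttons sprung out. The gripper is clear.

```bash
python3 -c "
from workcell import env
print(env.job_done())"
```

```text
the job is handed in; nothing more can be done
None
```

I pushed the red-buttoned pin home through the red-ringed hole and let go; its flange sits on the fork with both buttons sprung out. The blue pin was left in its block, and I handed the job in at about 12 s; no verdict came back.

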